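Key and fit the chain sprocket on the seed-tray conveyor drive

ROBOT

A 7-joint arm with a two-finger parallel gripper is mounted at the origin on the work surface. World frame = base frame: x ahead of the robot, y to its left, z up, the work surface at z = 0. Lengths are in m, angles in rad, forces in N, time in s.
With the tool pointing down it reaches from about 0.425 to 0.95 m from the base axis. Payload 4.7 kg.
Tool frame: the origin (TCP) lies at the very end of the fingers, on their centre line; the grasp point (between the pads) lies 19 mm behind it; z points along the fingers, y is the direction in which the jaws open and shut (so a half turn about z gives the same grasp; the last joint's range is limited). The gripper opens to 85 mm and grips with 20 to 120 N. Pads are 22 mm wide; open, the fingers measure 114 mm over their backs; the gripper's body (76 mm by 85 mm) begins 54 mm behind the grasp point. The pads swing forward as they close: fully open they stand 13 mm farther back than shut.
Start: joints at [1.23, 0.469, -0.049, 1.532, 0.024, 1.141, -0.082], TCP at [0.207, -0.642, 0.231] pointing down, gripper open.
Joint ranges: [-2.59, 2.59], [-0.33, 1.99], [-1.39, 1.29], [0.1, 2.45], [-1.04, 4.18], [0.21, 1.99], [-2.66, 2.66]. Speed limits (rad/s): [2.57, 2.57, 3.14, 3.14, 3.14, 3.14, 3.14].

INTERFACE

Orientations are given as a unit quaternion [w, x, y, z].
In Python, from station import monitor, eyes, env gives the robot as it stands.
- The arm moves only by the tool step_arm, never from a script. Its arguments are lists of equal length, an entry for each row: "translation": the shift along the tool's x, y, z in m, a list of three; "delta_rot": the turn, a rotation vector about the tool's x, y, z in rad, a list of three. In form: {"translation": [[dx, dy, dz], ...], "delta_rot": [[ax, ay, az], ...]}. A call has 1 to 20 rows; each row is the pose to reach, as a shift and turn from the pose measured when the call began, along the tool's axes at that moment; what a row does not reach only later rows make up. A row lasts 1/12 s, in which the tool goes at most 41.7 mm and 7.16 degrees, less where a joint would pass 70% of its speed; a pose out of reach is approached as far as the arm can. A call with a gripper value outside its range is refused whole. "grip" is the gripper command: -1 is fully open, 1 is shut, values between are in proportion, set as the call begins (left out, the last holds). The fingers move at their own pace and stop on an object; the grip force is fixed at half the most. Time passes only in rows, so rows that repeat a pose let the fingers close. It gives the time, the measured TCP pose, the force and the opening at its end, in the units of the state.
- monitor.sense(): the state, without advancing time (a new reading comes with each control period).
- eyes.grab_frame(name): name is "scene" or "top" or "wrist"; returns the picture (420x560x3 uint8, blue, green, red); there is no depth.
- eyes.camera_model(name): a dict with "fovy" (degrees; the focal length in pixels is half the picture's height over the tangent of half this angle, whatever the lens; pixels are square), "cx", "cy" (the principal point, pixels), "k1" (the pictures are not rectified: a ray, as slopes to the right and down, at radius r is drawn at 1 + k1 r^2 times it, then the intrinsics apply), "origin" and "attitude" of the camera in the world; the wrist camera has in their place "mount" (4x4, takes a point from camera to tool coordinates, whose origin is the TCP and whose axes are the flange's). Camera axes: x right, y down, z forward; pixel columns grow to the right and rows downward; lengths in m; the calibration is good to about 2 mm. A picture is of the moment at which its call begins: read the wrist's pose just before it. camera_model takes no time and is no camera call.
- env.hand_in(): hands the job in, once; it reports no verdict.
The state is a dict: "time_s": time; "joints": joint angles; "dq": joint speeds; "effort": joint torques, N m; "position": TCP position; "orientation": TCP orientation; "contact_force": force on the tool from outside, world axes, zero at the start; "wrist_torque": the same for the moment, N m; "gripper_width": finger opening in m.
Only numpy, scipy, OpenCV 4.12 (cv2) and the standard library are available. Lean on these libraries where they do the work, as an engineer would, in place of code of your own. Each camera call takes 0.05 s, during which the arm holds its last target. There are 200 camera calls.

TASK

Fit the sprocket to the drive unit of the seed-tray conveyor: first drop the loose steel key into the slot in the upright shaft, right down to the bottom, then slide the sprocket on, boss up, with its keyway over the key, fully down onto the shaft's shoulder, and let go. The slot's exact direction is not known, so look or feel for it, and go gently: do not force the key or the sprocket. Leave the clay pot, the plug tray and the bottle where they are.

Things in the scene. Friction and masses are not known exactly. Their poses are not given: they have to be found in the camera images.
- drive: Fixed green drive unit, origin under its foot on the shaft's axis. Foot 160 x 130 mm, housing 79 mm high, motor sticking out 140 mm to its -x. The shaft turns in it only against about 0.6 N m, so it stays put under light touch. Its steel shaft, key and sprocket bruise if pressed together with over 25 N.
- shaft_seat (a point): Fixed point on the upright steel shaft's axis, level with the flat top of the shaft's shoulder (54 mm across, 100 mm above the bench), on which the sprocket comes to rest. z up; x and y as drive. Fixed to the housing: it does not turn with the shaft.
- shaft_top (a point): Centre of the shaft's top face, 24 mm above the shoulder. Shaft 32 mm across, top edge bevelled 2 mm. The key slot in its side is open at the top and outside, 11.8 mm wide, its bottom 10 mm from the axis. From the axis it points along this point's +x, but up to 1.4 rad off to either side, different each time and NOT measured. This point too is fixed to the housing.
- pocket (a point): Point on the shaft's axis 20 mm below the shoulder's top, level with the bottom of the slot: the slot goes down through the shoulder as a pocket closed all round, its outer wall 21 mm from the axis. A key right down in it has its centre about 15.6 mm from the axis and its top level with the shaft's top. x as shaft_top (slot's angle not measured).
- key_mid (a point): Centre of the loose steel key, a plain square bar 10 x 10 x 44 mm (34 g) with both ends bevelled 1 mm; z along its length, x and y across its flat sides. It starts upright in the rack.
- rack: Fixed wooden block 70 x 70 x 30 mm, origin at the centre of its underside; the key stands loose in a square hole 11.6 mm wide and 16 mm deep in the middle of its top, so its upper 28 mm or so stand clear.
- sprocket_mid (a point): Centre (half-way up the axis) of the loose aluminium sprocket, 42 mm high, about 0.35 kg, flat on the bench, z up. Toothed disc 125 mm across, 10 mm thick, at the bottom; boss above it 32 mm high, 62 mm across, with two flats facing +y and -y, 26 mm wide, 56 mm apart. Through bore 34 mm across; keyway notch in the bore towards +x, 12.5 mm wide, reaching 24 mm from the axis, open at both ends.
- clay_pot: Bystander: terracotta pot 84 mm across, 80 mm high, origin under its centre.
- plug_tray: Bystander: black seed tray of 12 cells, 100 x 150 x 45 mm, origin under its centre.
- feed_bottle: Bystander: grey plastic bottle 64 mm across, 150 mm high, origin under its centre.
Things that resemble listed ones, but are neither listed nor needed, are in the scene too. Of the things like the part that bears sprocket_mid, leave any that is brown or turquoise; of the rest the larger one is meant.

How it is judged:
By the outcome, as a careful person would: the job done as asked, in the order asked, and still so for the second after the job is handed in, with the robot touching nothing.
It also fails if it takes over 72 s, if anything falls off the work surface, if the arm or the gripper's body presses on something with over 40 N, if the wrist force passes 120 N, or if a joint passes its speed limit or range.

## Working session

There is one attempt and no reset: what is moved stays moved. The work goes in short steps, Python scripts to look and compute and a tool call to move; the robot and the scene stay as the last step left them, time stands still between calls to the robot, and variables do not carry over. Pictures are saved under pics/ and viewed, about 8 in all and at most 12, crops included, and the job is handed in when it is done.

Besides the shell and the picture viewer there is one more tool, called after ">>>" by a JSON object that holds its "method" and its "body". step_arm: Moves the arm, as the interface text tells. Its arguments: {"type":"object","properties":{"translation":{"type":"array","items":{"type":"array","items":{"type":"number"}}},"delta_rot":{"type":"array","items":{"type":"array","items":{"type":"number"}}},"grip":{"type":"number"}},"required":["translation","delta_rot"]}

```bash
mkdir -p pics; ls
cat > h.py <<'E'
import numpy as np, cv2
from scipy.spatial.transform import Rotation as R
from station import monitor, eyes, env
def quat(q): return R.from_quat([q[1],q[2],q[3],q[0]])
def cam(name, st=None):
    m=eyes.camera_model(name)
    f=210/np.tan(np.radians(m["fovy"])/2)
    if "mount" in m:
        st=st or monitor.sense(); T=np.array(m["mount"]); q=quat(st["orientation"]).as_matrix()
        return f,m["cx"],m["cy"],m["k1"],q@T[:3,3]+np.array(st["position"]),q@T[:3,:3]
    a=np.array(m["attitude"]); A=a if a.shape==(3,3) else quat(a).as_matrix()
    return f,m["cx"],m["cy"],m["k1"],np.array(m["origin"]),A
def ray(c,u,v):
    f,cx,cy,k,o,A=c; d=np.array([(u-cx)/f,(v-cy)/f]); p=d.copy()
    for _ in range(30): p=d/(1+k*(p@p))
    return o,A@np.array([p[0],p[1],1])
def plane(c,u,v,z):
    o,d=ray(c,u,v); return o+d*(z-o[2])/d[2]
def proj(c,P):
    f,cx,cy,k,o,A=c; q=A.T@(np.array(P)-o); p=q[:2]/q[2]; p=p*(1+k*(p@p)); return p*f+[cx,cy]
E
python3 - <<'E'
from h import *
s=monitor.sense(); print({k:np.round(v,3) for k,v in s.items()})
for n in("scene","top","wrist"): print(n,eyes.camera_model(n))
a=eyes.grab_frame("scene");b=eyes.grab_frame("top")
cv2.imwrite("pics/scene0.png",a);cv2.imwrite("pics/top0.png",b)
E
```

```text
pics
{'time_s': np.float64(0.0), 'joints': array([ 1.23 ,  0.469, -0.049,  1.534,  0.024,  1.141, -0.082]), 'dq': array([-0.   , -0.001,  0.   , -0.001, -0.002,  0.001,  0.002]), 'effort': array([-0.0000e+00, -5.1030e+01, -4.7000e-02, -2.3772e+01,  1.1000e-02,
        7.0000e-03, -0.0000e+00]), 'position': array([ 0.207, -0.642,  0.23 ]), 'orientation': array([-0.001,  0.988,  0.155, -0.   ]), 'contact_force': array([ 0.4  , -0.011,  0.135]), 'wrist_torque': array([ 0.   , -0.018, -0.009]), 'gripper_width': np.float64(0.085)}
scene {'fovy': 43.83317353042444, 'cx': 275.80004330797726, 'cy': 215.02944770595028, 'k1': -0.1453013795219526, 'origin': array([1.03303231, 0.66218761, 0.875475  ]), 'attitude': array([-0.11616327,  0.2541576 ,  0.87868802, -0.38706248])}
top {'fovy': 48.2046691774962, 'cx': 272.5723208396367, 'cy': 211.41344241657174, 'k1': -0.16702836670471158, 'origin': array([ 0.36209048, -0.04539983,  1.39939214]), 'attitude': array([-0.049142  ,  0.70910436, -0.70026609,  0.06620784])}
wrist {'fovy': 62.736502961193494, 'cx': 276.7463710699956, 'cy': 208.71473821901387, 'k1': -0.04654349996492491, 'mount': array([[ 8.91051425e-04, -9.49310374e-01, -3.14339020e-01,
         8.11207848e-02],
       [ 9.99999603e-01,  8.40509052e-04,  2.96326902e-04,
        -9.40660562e-04],
       [-1.71014103e-05, -3.14339159e-01,  9.49310746e-01,
        -1.42999861e-01],
       [ 0.00000000e+00,  0.00000000e+00,  0.00000000e+00,
         1.00000000e+00]])}
```

Run:
```python
import cv2,numpy as np
a=cv2.imread("pics/top0.png")
a=cv2.resize(a,(784,588),interpolation=cv2.INTER_CUBIC)
cv2.imwrite("pics/top0b.png",a)
```

```text
(no output)
```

View pics/top0b.png

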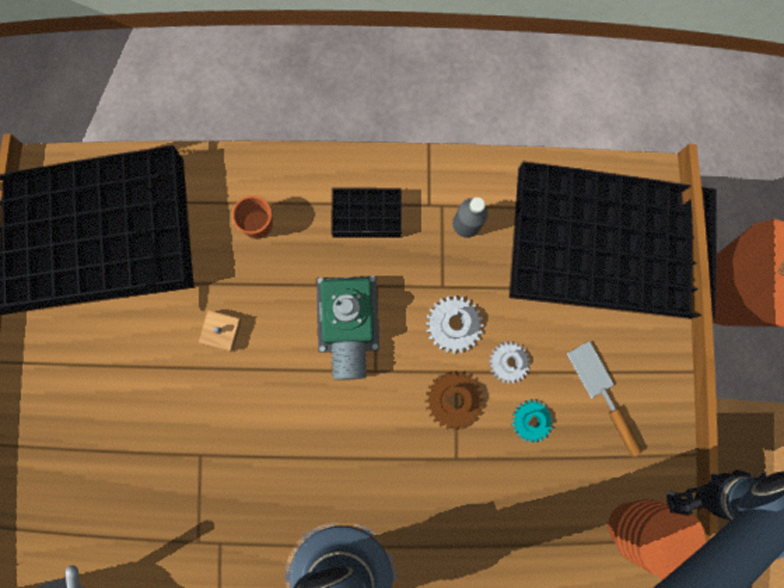

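View pics/scene0.png

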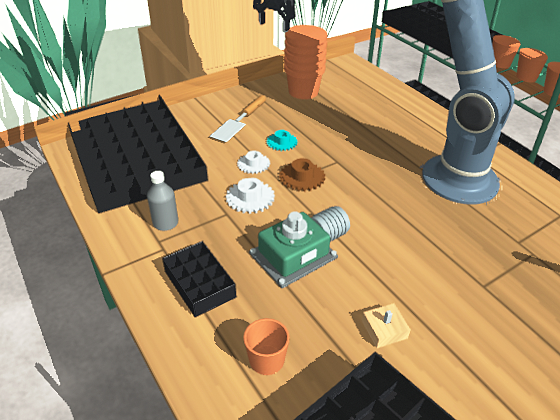

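Top view (784-px scale): the drive is at (347,310) and the rack with key at (220,330). The sprocket candidates are large white (455,323), small white (510,362), brown (455,400) and turquoise (532,421). The large white one fits, since it is neither brown nor turquoise and is the larger of the rest. I'll confirm it in a crop together with the measurements.

Run:
```python
from h import *
a=cv2.imread("pics/top0.png"); c=cam("top")
hsv=cv2.cvtColor(a,cv2.COLOR_BGR2HSV)
for n,(u,v),z in [("spr",(455,323),.01),("small",(510,362),.01),("drive shaft",(346,303),.124),("rack",(220,330),.03),("key",(217,328),.058)]:
    print(n,np.round(plane(c,u/1.4,v/1.4,z),3))
m=((hsv[...,1]<50)&(hsv[...,2]>120)).astype(np.uint8)
m[:200]=0;m[300:]=0;m[:,:290]=0;m[:,385:]=0
for ct in cv2.findContours(m,0,2)[0]:
    if cv2.contourArea(ct)>100:
        (u,v),r=cv2.minEnclosingCircle(ct); print("grey",u,v,r,plane(c,u,v,.01).round(4),plane(c,u+r,v,.01).round(3))
g=cv2.inRange(hsv,(60,60,30),(90,255,255));g[:190]=0;g[260:]=0;g[:,:215]=0;g[:,280:]=0
pts=cv2.findNonZero(g);r=cv2.minAreaRect(pts);print(r)
b=cv2.boxPoints(r);print([plane(c,*p,.079).round(3) for p in b])
crop=lambda x,y,w,h,s:cv2.resize(a[y:y+h,x:x+w],None,fx=s,fy=s,interpolation=cv2.INTER_CUBIC)
o=np.hstack([crop(290,200,80,80,5),crop(217,195,64,80,5)])
cv2.imwrite("pics/c1.png",o)
```

```text
spr [ 0.535 -0.236  0.01 ]
small [ 0.452 -0.354  0.01 ]
drive shaft [ 0.558 -0.005  0.124]
rack [0.51  0.262 0.03 ]
key [0.511 0.262 0.058]
grey 363.44366455078125 258.6609802246094 14.863308906555176 [ 0.4521 -0.3511  0.01  ] [ 0.452 -0.397  0.01 ]
grey 324.1851806640625 231.6018524169922 20.65888786315918 [ 0.5323 -0.2331  0.01  ] [ 0.533 -0.296  0.01 ]
((247.40000915527344, 221.70001220703125), (45.75653839111328, 36.51243209838867), 87.95458984375)
[array([0.613, 0.051, 0.079]), array([ 0.618, -0.054,  0.079]), array([ 0.487, -0.06 ,  0.079]), array([0.482, 0.043, 0.079])]
```

View pics/c1.png

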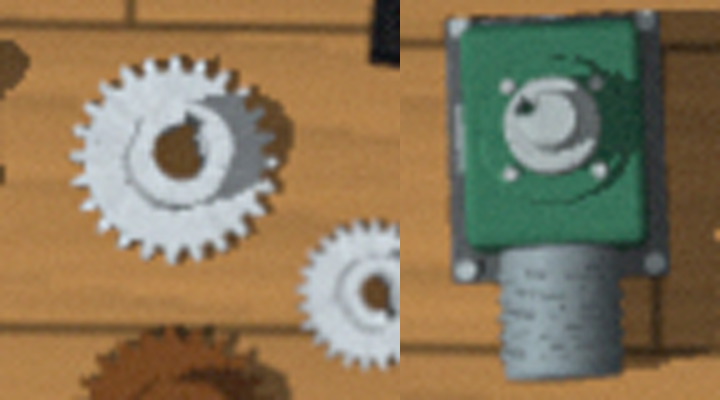

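The crop confirms it: the large white sprocket's keyway notch is at (190,118), against a bore centre of (178,152). The shaft's pocket shows as a dark spot at (524,107), up-left of the shoulder centre (550,127). Next I'll take wrist close-ups, starting with the sprocket.

```bash
cat >> h.py <<'E'
def yaw(st=None):
    st=st or monitor.sense(); x=quat(st["orientation"]).as_matrix()[:,0]; return np.arctan2(x[1],x[0])
def go(p,yw):
    "tool-axis shift and turn to reach world p, tool down, yaw yw"
    st=monitor.sense(); M=quat(st["orientation"]).as_matrix()
    T=np.array([[np.cos(yw),np.sin(yw),0],[np.sin(yw),-np.cos(yw),0],[0,0,-1]])
    t=M.T@(np.array(p)-st["position"]); r=R.from_matrix(M.T@T).as_rotvec()
    print("shift",t.round(4),"rot",r.round(4),"rows>=",round(max(np.linalg.norm(t)/.0417,np.linalg.norm(r)/.125),1))
def stt():
    s=monitor.sense(); print("t",round(s["time_s"],2),"pos",np.round(s["position"],4),"yaw",round(yaw(s),4),"F",np.round(s["contact_force"],2),"M",np.round(s["wrist_torque"],2),"w",round(s["gripper_width"],4),"j7",round(s["joints"][6],2))
E
python3 -c "
from h import *
go([.534,-.234,.19],-.3)"
```

```text
shift [ 0.4365 -0.2879  0.0408] rot [-1.600e-03  6.000e-04  6.118e-01] rows>= 12.6
```

>>> {"method": "step_arm", "body": {"translation": [[0.4365, -0.288, 0.04], [0.4365, -0.288, 0.04], [0.4365, -0.288, 0.04], [0.4365, -0.288, 0.04], [0.4365, -0.288, 0.04], [0.4365, -0.288, 0.04], [0.4365, -0.288, 0.04], [0.4365, -0.288, 0.04], [0.4365, -0.288, 0.04], [0.4365, -0.288, 0.04], [0.4365, -0.288, 0.04], [0.4365, -0.288, 0.04], [0.4365, -0.288, 0.04], [0.4365, -0.288, 0.04], [0.4365, -0.288, 0.04], [0.4365, -0.288, 0.04], [0.4365, -0.288, 0.04], [0.4365, -0.288, 0.04]], "delta_rot": [[0, 0, 0.61], [0, 0, 0.61], [0, 0, 0.61], [0, 0, 0.61], [0, 0, 0.61], [0, 0, 0.61], [0, 0, 0.61], [0, 0, 0.61], [0, 0, 0.61], [0, 0, 0.61], [0, 0, 0.61], [0, 0, 0.61], [0, 0, 0.61], [0, 0, 0.61], [0, 0, 0.61], [0, 0, 0.61], [0, 0, 0.61], [0, 0, 0.61]]}}

```text
time_s: 1.6
position: [0.5329, -0.2356, 0.1908]
orientation: [-0.0, 0.989, -0.15, -0.001]
contact_force: [0.1, 0.5, 0.8]
gripper_width: 0.0851
```

```bash
cat >> h.py <<'E'
def snap(tag):
    import json
    s=monitor.sense(); a=eyes.grab_frame("wrist"); cv2.imwrite(f"pics/{tag}.png",a)
    json.dump({"position":list(s["position"]),"orientation":list(s["orientation"])},open(f"{tag}.json","w")); return a
def load(tag):
    import json
    return cv2.imread(f"pics/{tag}.png"),cam("wrist",json.load(open(f"{tag}.json")))
E
python3 - <<'E'
from h import *
stt(); snap("w1"); go([.558,-.004,.27],.3)
E
```

```text
t 1.6 pos [ 0.5329 -0.2356  0.1908] yaw -0.3013 F [0.12 0.49 0.78] M [-0.01  0.02 -0.05] w 0.0851 j7 -1.57
shift [-0.0449 -0.2284 -0.0788] rot [-0.0012  0.0008 -0.6009] rows>= 5.9
```

View pics/w1.png

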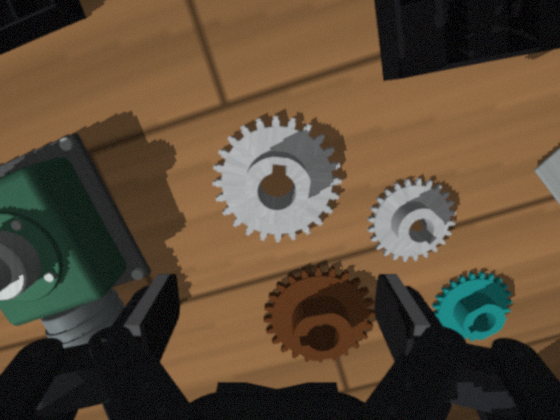

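The wrist view shows the sprocket at (278,180) with its keyway pointing almost straight up the image (tool +x). Next, the shaft.

>>> {"method": "step_arm", "body": {"translation": [[-0.045, -0.228, -0.079], [-0.045, -0.228, -0.079], [-0.045, -0.228, -0.079], [-0.045, -0.228, -0.079], [-0.045, -0.228, -0.079], [-0.045, -0.228, -0.079], [-0.045, -0.228, -0.079], [-0.045, -0.228, -0.079], [-0.045, -0.228, -0.079], [-0.045, -0.228, -0.079], [-0.045, -0.228, -0.079]], "delta_rot": [[0, 0, -0.6], [0, 0, -0.6], [0, 0, -0.6], [0, 0, -0.6], [0, 0, -0.6], [0, 0, -0.6], [0, 0, -0.6], [0, 0, -0.6], [0, 0, -0.6], [0, 0, -0.6], [0, 0, -0.6]]}}

```text
time_s: 2.57
position: [0.5574, -0.0067, 0.2695]
orientation: [-0.0, 0.989, 0.147, -0.001]
contact_force: [-0.6, -0.1, -0.6]
gripper_width: 0.0854
```

Run:
```python
from h import *
stt(); snap("w2"); go([.511,.262,.19],.3)
```

```text
t 2.57 pos [ 0.5574 -0.0067  0.2695] yaw 0.2954 F [-0.62 -0.12 -0.58] M [0.01 0.   0.04] w 0.0854 j7 -1.43
shift [ 0.0339 -0.2701  0.0799] rot [-0.0012  0.0017 -0.0041] rows>= 6.8
```

View pics/w2.png

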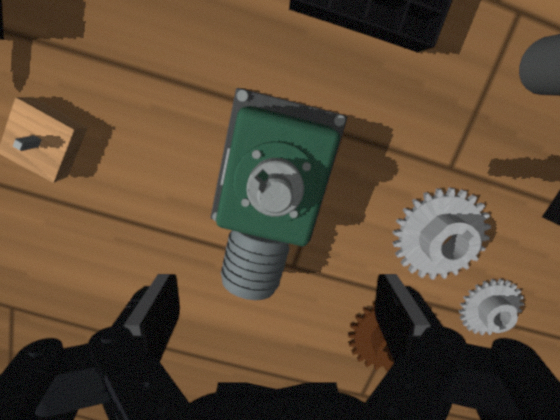

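The shaft top is at (274,188) with the slot notch at (262,177), so it points roughly +45° in the image. I'll go to the rack, then return for a closer shaft look.

>>> {"method": "step_arm", "body": {"translation": [[0.034, -0.27, 0.08], [0.034, -0.27, 0.08], [0.034, -0.27, 0.08], [0.034, -0.27, 0.08], [0.034, -0.27, 0.08], [0.034, -0.27, 0.08], [0.034, -0.27, 0.08], [0.034, -0.27, 0.08], [0.034, -0.27, 0.08], [0.034, -0.27, 0.08], [0.034, -0.27, 0.08], [0.034, -0.27, 0.08]], "delta_rot": [[0, 0, 0], [0, 0, 0], [0, 0, 0], [0, 0, 0], [0, 0, 0], [0, 0, 0], [0, 0, 0], [0, 0, 0], [0, 0, 0], [0, 0, 0], [0, 0, 0], [0, 0, 0]]}}

```text
time_s: 3.62
position: [0.5122, 0.26, 0.1902]
orientation: [-0.0, 0.989, 0.146, -0.001]
contact_force: [-0.7, 0.0, 0.3]
gripper_width: 0.0853
```

Run:
```python
from h import *
stt(); a=snap("w3"); c=load("w3")[1]
p=proj(c,[.511,.262,.03]).astype(int);print(p)
x,y=max(p[0]-90,0),max(p[1]-90,0)
A=cv2.resize(a[y:y+180,x:x+180],None,fx=3,fy=3,interpolation=cv2.INTER_CUBIC)
print("crop origin",x,y); cv2.imwrite("pics/w3c.png",A)
```

```text
t 3.62 pos [0.5122 0.26   0.1902] yaw 0.2925 F [-0.66  0.02  0.26] M [ 0.05 -0.05  0.02] w 0.0853 j7 -1.99
[275 188]
crop origin 185 98
```

View pics/w3c.png

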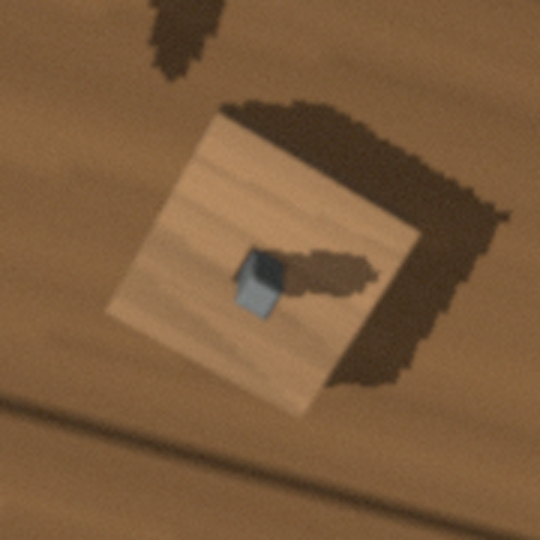

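The rack's top corners are clear in the crop: (220,113), (418,234), (302,416), (107,311). The key's top is near (259,299).

Run:
```python
from h import *
a,c=load("w3"); f=lambda u,v,z:plane(c,185+u/3,98+v/3,z)
P=[f(*q,.03) for q in[(220,113),(418,234),(302,416),(107,311)]]
for i in range(4):
    d=P[(i+1)%4]-P[i]; print(np.linalg.norm(d).round(4),np.degrees(np.arctan2(d[1],d[0]))%90)
print("rack",np.mean(P,0).round(4),"key top",f(259,299,.058).round(4),"base",f(260,272,.03).round(4))
# shaft in w2, sprocket in w1 rough
a,c=load("w2")
A=cv2.resize(a[138:238,224:324],None,fx=4,fy=4,interpolation=cv2.INTER_CUBIC)
a,c=load("w1")
B=cv2.resize(a[130:230,228:328],None,fx=4,fy=4,interpolation=cv2.INTER_CUBIC)
cv2.imwrite("pics/c2.png",np.hstack([A,B]))
```

```text
0.0688 75.49007221813679
0.0683 76.66560563751938
0.0696 76.70251487850389
0.0698 76.0217374257203
rack [0.5104 0.2647 0.03  ] key top [0.5101 0.2651 0.058 ] base [0.5103 0.2653 0.03  ]
```

View pics/c2.png

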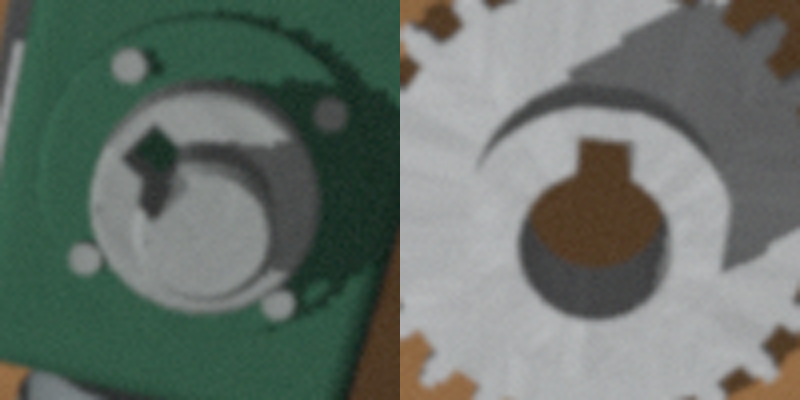

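The slot points about 1.15 rad in world. The sprocket keyway is about −0.42 rad, and the boss flats in the crop agree. Grasping the key now at yaw 1.33.

Run:
```python
from h import *
go([.5102,.265,.075],1.33)
a,c=load("w2"); f=lambda u,v,z:plane(c,224+u/4,138+v/4,z)
S=f(205,197,.1);T=f(202,230,.124);K=f(150,150,.1)
print("shoulder",S.round(4),"top",T.round(4),"pocket",K.round(4),"r",np.linalg.norm(K-S))
for o in(S,T): print(np.arctan2(K[1]-o[1],K[0]-o[0]))
a,c=load("w1"); f=lambda u,v,z:plane(c,228+(u-400)/4,130+v/4,z)
for q in[(594,244),(606,140),(728,205),(722,270)]:print(f(*q,.042).round(4))
```

```text
shift [-0.0002 -0.005   0.1152] rot [-1.1000e-03  6.0000e-04 -1.0371e+00] rows>= 8.3
shoulder [ 0.5552 -0.0047  0.1   ] top [ 0.5541 -0.0046  0.124 ] pocket [0.5623 0.0107 0.1   ] r 0.016981964191222082
1.143326498588856
1.07738194818618
[ 0.5339 -0.2347  0.042 ]
[ 0.5552 -0.244   0.042 ]
[ 0.5337 -0.2651  0.042 ]
[ 0.5199 -0.2599  0.042 ]
```

>>> {"method": "step_arm", "body": {"translation": [[0, -0.005, 0.01], [0, -0.005, 0.02], [0, -0.005, 0.04], [0, -0.005, 0.06], [0, -0.005, 0.08], [0, -0.005, 0.095], [0, -0.005, 0.105], [0, -0.005, 0.115], [0, -0.005, 0.115], [0, -0.005, 0.115], [0, -0.005, 0.115], [0, -0.005, 0.115]], "delta_rot": [[0, 0, -1.037], [0, 0, -1.037], [0, 0, -1.037], [0, 0, -1.037], [0, 0, -1.037], [0, 0, -1.037], [0, 0, -1.037], [0, 0, -1.037], [0, 0, -1.037], [0, 0, -1.037], [0, 0, -1.037], [0, 0, -1.037]], "grip": 0.4}}

```text
time_s: 4.67
position: [0.5111, 0.2648, 0.0757]
orientation: [-0.0, 0.788, 0.616, 0.0]
contact_force: [-0.1, 0.2, 0.1]
gripper_width: 0.0257
```

Run:
```python
from h import *
stt(); go([.5103,.265,.047],1.33)
```

```text
t 4.67 pos [0.5111 0.2648 0.0757] yaw 1.3279 F [-0.08  0.22  0.11] M [-0.    0.02 -0.02] w 0.0257 j7 -1.18
shift [ 0.     -0.0008  0.0287] rot [-0.0001 -0.0006 -0.0021] rows>= 0.7
```

>>> {"method": "step_arm", "body": {"translation": [[0, -0.0008, 0.008], [0, -0.0008, 0.016], [0, -0.0008, 0.024], [0, -0.0008, 0.0285], [0, -0.0008, 0.0285], [0, -0.0008, 0.0285]], "delta_rot": [[0, 0, -0.002], [0, 0, -0.002], [0, 0, -0.002], [0, 0, -0.002], [0, 0, -0.002], [0, 0, -0.002]]}}

```text
time_s: 5.17
position: [0.5099, 0.2649, 0.0466]
orientation: [-0.0, 0.787, 0.617, -0.0]
contact_force: [0.5, -0.1, -0.0]
gripper_width: 0.0256
```

>>> {"method": "step_arm", "body": {"translation": [[0, 0, 0], [0, 0, 0], [0, 0, 0], [0, 0, 0], [0, 0, 0], [0, 0, 0]], "delta_rot": [[0, 0, 0], [0, 0, 0], [0, 0, 0], [0, 0, 0], [0, 0, 0], [0, 0, 0]], "grip": 1}}

```text
time_s: 5.67
position: [0.5101, 0.2651, 0.0469]
orientation: [-0.0, 0.787, 0.617, -0.0]
contact_force: [0.7, -0.0, 0.7]
gripper_width: 0.0074
```

Run:
```python
from h import *
stt()
```

```text
t 5.67 pos [0.5101 0.2651 0.0469] yaw 1.3301 F [ 0.66 -0.01  0.68] M [ 0.03  0.01 -0.06] w 0.0074 j7 -1.21
```

>>> {"method": "step_arm", "body": {"translation": [[0, 0, 0], [0, 0, 0], [0, 0, -0.01], [0, 0, -0.02], [0, 0, -0.04], [0, 0, -0.06], [0, 0, -0.08], [0, 0, -0.1], [0, 0, -0.12], [0, 0, -0.12], [0, 0, -0.12]], "delta_rot": [[0, 0, 0], [0, 0, 0], [0, 0, 0], [0, 0, 0], [0, 0, 0], [0, 0, 0], [0, 0, 0], [0, 0, 0], [0, 0, 0], [0, 0, 0], [0, 0, 0]]}}

```text
time_s: 6.58
position: [0.5108, 0.2655, 0.1689]
orientation: [0.0, 0.787, 0.617, 0.002]
contact_force: [0.3, -0.6, -0.5]
gripper_width: 0.0072
```

Run:
```python
from h import *
stt(); a=snap("w4"); c=load("w4")[1]; s=monitor.sense(); M=quat(s["orientation"]).as_matrix()
for z in(0,.03): print(proj(c,np.array(s["position"])+M@[0,0,z]).round(1))
cv2.imwrite("pics/w4c.png",cv2.resize(a[240:420,180:380],None,fx=3,fy=3,interpolation=cv2.INTER_CUBIC))
```

```text
t 6.58 pos [0.5108 0.2655 0.1689] yaw 1.33 F [ 0.35 -0.57 -0.5 ] M [ 0.03  0.01 -0.04] w 0.0072 j7 -1.1
[275.9 278.2]
[276.  251.1]
```

View pics/w4c.png

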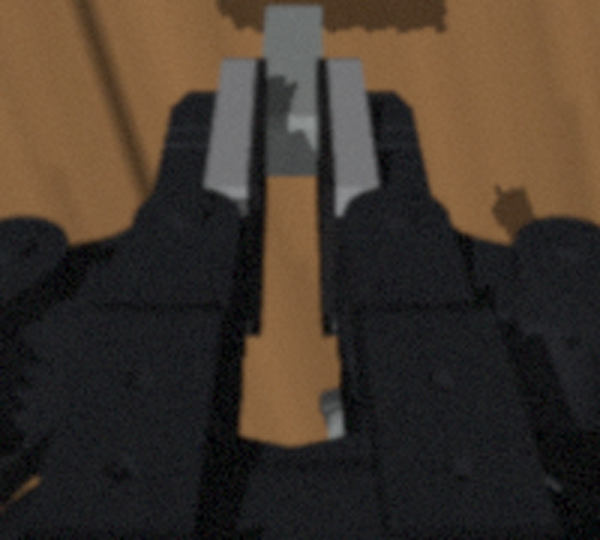

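The key is held. In the crop its face runs from y=175 (top end) to y=5 (bottom end), with the fingertips at y≈60. Next I'll work out its pose in the hand.

Run:
```python
from h import *
a,c=load("w4"); import json; s=json.load(open("w4.json")); M=quat(s["orientation"]).as_matrix();p0=np.array(s["position"])
P=lambda x,y,z:((proj(c,p0+M@[x,y,z])-[180,240])*3).round(0)
for L in(.033,.030): 
  for x in (.003,.005,.007): print(L,x,"bot",P(x,-.005,L),P(x,.005,L),"top",P(x,-.005,L-.044),P(x,.005,L-.044))
print("tips",P(.011,-.005,0),P(.011,.005,0))
# rays: intersect with tool x=.005 plane
for q in[(264,5),(324,5),(268,175),(318,175),(262,60),(320,60)]:
    o,d=ray(c,180+q[0]/3,240+q[1]/3); o=M.T@(o-p0);d=M.T@d; print(q,(o+d*(.005-o[0])/d[0]).round(4),(o+d*(.011-o[0])/d[0]).round(4))
```

```text
0.033 0.003 bot [264.  11.] [318.  11.] top [257. 135.] [325. 135.]
0.033 0.005 bot [264.   1.] [318.   1.] top [256. 122.] [325. 123.]
0.033 0.007 bot [264.  -9.] [318.  -9.] top [256. 110.] [326. 110.]
0.03 0.003 bot [263.  17.] [318.  17.] top [256. 146.] [326. 146.]
0.03 0.005 bot [263.   7.] [318.   7.] top [256. 133.] [326. 133.]
0.03 0.007 bot [263.  -3.] [318.  -3.] top [256. 121.] [326. 121.]
tips [258.  51.] [324.  51.]
(264, 5) [ 0.005  -0.0049  0.0311] [ 0.011  -0.0045  0.0175]
(324, 5) [0.005  0.0061 0.0311] [0.011  0.0056 0.0175]
(268, 175) [ 0.005  -0.003  -0.0246] [ 0.011  -0.0028 -0.0339]
(318, 175) [ 0.005   0.0036 -0.0246] [ 0.011   0.0033 -0.0339]
(262, 60) [ 0.005  -0.0047  0.0089] [ 0.011  -0.0043 -0.003 ]
(320, 60) [0.005  0.0048 0.0089] [ 0.011   0.0044 -0.0029]
```

```bash
python3 -c "
from h import *
go([.554,-.005,.2],1.12)"
```

```text
shift [-0.2515  0.107  -0.0326] rot [ 2.0e-04 -4.0e-04  2.1e-01] rows>= 6.6
```

>>> {"method": "step_arm", "body": {"translation": [[-0.02, 0.008, -0.033], [-0.05, 0.02, -0.033], [-0.08, 0.034, -0.033], [-0.11, 0.047, -0.033], [-0.14, 0.06, -0.033], [-0.17, 0.072, -0.033], [-0.2, 0.085, -0.033], [-0.225, 0.096, -0.033], [-0.24, 0.102, -0.033], [-0.25, 0.106, -0.033], [-0.2515, 0.107, -0.033], [-0.2515, 0.107, -0.033], [-0.2515, 0.107, -0.033], [-0.2515, 0.107, -0.033]], "delta_rot": [[0, 0, 0.21], [0, 0, 0.21], [0, 0, 0.21], [0, 0, 0.21], [0, 0, 0.21], [0, 0, 0.21], [0, 0, 0.21], [0, 0, 0.21], [0, 0, 0.21], [0, 0, 0.21], [0, 0, 0.21], [0, 0, 0.21], [0, 0, 0.21], [0, 0, 0.21]]}}

```text
time_s: 7.8
position: [0.5538, -0.0029, 0.2004]
orientation: [-0.0, 0.846, 0.532, 0.0]
contact_force: [0.2, 0.9, -1.5]
gripper_width: 0.0077
```

Run:
```python
from h import *
stt(); a=snap("w5"); c=load("w5")[1]
print(proj(c,[.5545,-.0046,.124]),proj(c,[.5545,-.0046,.1]))
cv2.imwrite("pics/w5c.png",cv2.resize(a[120:270,180:370],None,fx=4,fy=4,interpolation=cv2.INTER_CUBIC))
```

```text
t 7.8 pos [ 0.5538 -0.0029  0.2004] yaw 1.123 F [ 0.2   0.93 -1.51] M [0.01 0.03 0.01] w 0.0077 j7 -0.73
[279.29287322 223.1031723 ] [279.08610099 211.75420721]
```

View pics/w5c.png

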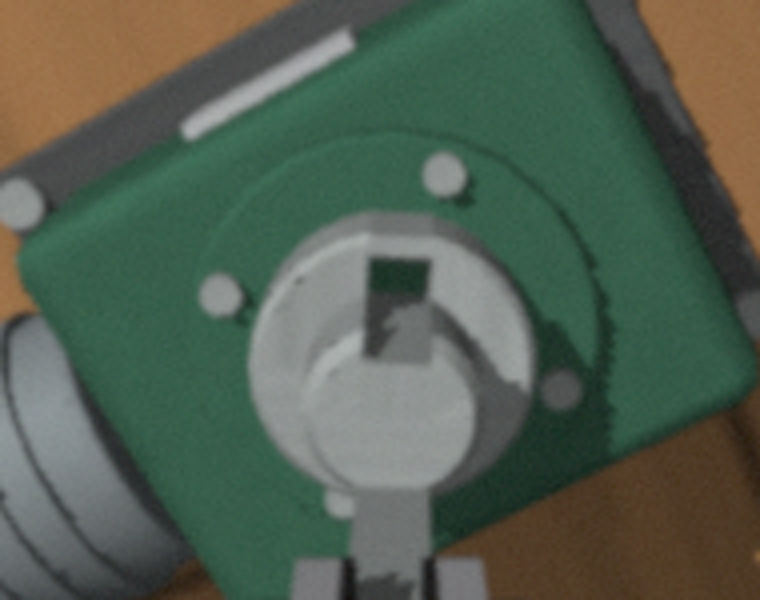

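The view is clear in this crop. The pocket's outer edge runs (369,258)–(432,260), and the slot bottom at the shaft top runs (363,360)–(432,362). The shoulder spans x=250–534 and the shaft x=303–474. The key's lower end is x=352–432 at y≈490.

Run:
```python
from h import *
import json
a,c=load("w5"); s=json.load(open("w5.json")); M=quat(s["orientation"]).as_matrix();p0=np.array(s["position"])
def t(u,v,z): return (M.T@(plane(c,180+u/4,120+v/4,z)-p0)*1000).round(2)
print("shoulder L,R",t(250,365,.1),t(534,365,.1)); print("bottom",t(392,495,.1))
print("shaft L,R",t(303,410,.122),t(474,410,.122),"near",t(389,492,.122))
print("pocket outer",t(369,258,.1),t(432,260,.1))
print("slot bottom@top",t(363,360,.124),t(432,362,.124))
for L in(.031,.033): print("key bot",t(352,490,.2004-L),t(432,490,.2004-L))
```

```text
shoulder L,R [ -0.92 -25.87 100.38] [ -0.86  27.13 100.36]
bottom [-27.32   0.68 100.34]
shaft L,R [ -1.59 -14.71  78.37] [-1.56 14.62 78.36] near [-1.690e+01  6.000e-02  7.835e+01]
pocket outer [ 19.65  -3.6  100.39] [ 19.29   7.87 100.39]
slot bottom@top [ 8.13 -4.34 76.38] [ 7.79  7.25 76.37]
key bot [ 4.49 -5.11 30.98] [ 4.5   5.89 30.97]
key bot [ 3.61 -5.17 32.98] [ 3.62  5.96 32.97]
```

>>> {"method": "step_arm", "body": {"translation": [[0.004, 0.0, 0.006], [0.008, 0.001, 0.014], [0.0137, 0.0014, 0.022], [0.0137, 0.0014, 0.03], [0.0137, 0.0014, 0.037], [0.0137, 0.0014, 0.04], [0.0137, 0.0014, 0.042], [0.0137, 0.0014, 0.042], [0.0137, 0.0014, 0.042], [0.0137, 0.0014, 0.042]], "delta_rot": [[0, 0, 0.05], [0, 0, 0.05], [0, 0, 0.05], [0, 0, 0.05], [0, 0, 0.05], [0, 0, 0.05], [0, 0, 0.05], [0, 0, 0.05], [0, 0, 0.05], [0, 0, 0.05]]}}

```text
time_s: 8.68
position: [0.5613, 0.0085, 0.1589]
orientation: [-0.0, 0.86, 0.511, 0.001]
contact_force: [0.5, 0.0, 0.4]
gripper_width: 0.0076
```

Run:
```python
from h import *
stt(); a=snap("w6")
cv2.imwrite("pics/w6c.png",cv2.resize(a[140:290,190:360],None,fx=4,fy=4,interpolation=cv2.INTER_CUBIC))
```

```text
t 8.68 pos [0.5613 0.0085 0.1589] yaw 1.0726 F [0.52 0.02 0.39] M [ 0.05  0.05 -0.04] w 0.0076 j7 -0.83
```

View pics/w6c.png

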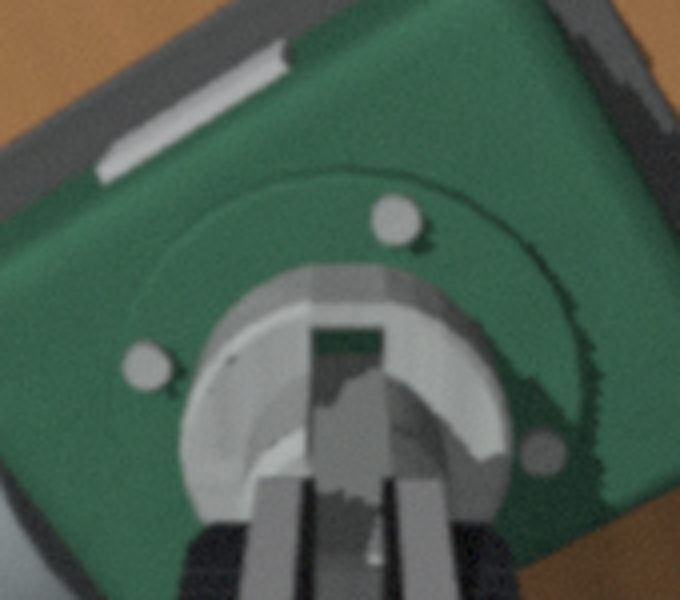

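The pocket's outer edge is at x=312–383, y=328, and the key face sits right in front of it at x≈312–388.

Run:
```python
from h import *
import json
a,c=load("w6"); s=json.load(open("w6.json")); M=quat(s["orientation"]).as_matrix();p0=np.array(s["position"])
def t(u,v,z): return (M.T@(plane(c,190+u/4,140+v/4,z)-p0)*1000).round(2)
print("pocket outer",t(312,328,.1),t(383,328,.1))
print("shoulder",t(181,450,.1),t(512,450,.1))
print("key face expected px:",[((proj(c,p0+M@[x,y,z])-[190,140])*4).round(0) for x,y,z in((.004,-.005,.031),(.004,.005,.031),(.005,-.005,.01),(.005,.005,.01))])
g=cv2.cvtColor(a,cv2.COLOR_BGR2GRAY)
for v in(340,360,380,400,430,450,465): print(v,cv2.resize(g[140:290,190:360],None,fx=4,fy=4,interpolation=cv2.INTER_CUBIC)[v,290:412:6])
```

```text
pocket outer [ 6.07 -5.82 58.86] [ 6.08  5.28 58.87]
shoulder [-14.95 -27.11  58.83] [-14.91  26.29  58.85]
key face expected px: [array([313., 413.]), array([386., 413.]), array([309., 475.]), array([390., 476.])]
340 [146 149 149 123  62  44  47  45  46  40  47  45  45  47  43  58 126 149
 154 153 152]
360 [146 148 148 125  69  58  60  61  56  60  63  63  57  60  59  82 133 151
 154 155 151]
380 [141 137 131 109  66  60  61  61  58  72  91 100 105 108 112 107  95  97
 117 133 149]
400 [132 131 129 100  61  66  58  66  96 110 110 111 109 109 109 110  96  85
  81  73  70]
430 [135 150 147  98  95 111 112 112 112 111 110 110 111 108 113 111 105  77
  67  64  61]
450 [173 173 155 101 101 111 109 111 109 109 111 110 112 111 113 111 109  86
  78  78  79]
465 [151 148 143 121 111 111 111 108 106 110 109 108 110 111 111 109 106  95
  84  84  79]
```

>>> {"method": "step_arm", "body": {"translation": [[0.0006, -0.0003, 0], [0.0006, -0.0003, 0.001], [0.0006, -0.0003, 0.002], [0.0006, -0.0003, 0.003], [0.0006, -0.0003, 0.004], [0.0006, -0.0003, 0.005], [0.0006, -0.0003, 0.006]], "delta_rot": [[0, 0, 0], [0, 0, 0], [0, 0, 0], [0, 0, 0], [0, 0, 0], [0, 0, 0], [0, 0, 0]]}}

```text
time_s: 9.32
position: [0.5613, 0.0092, 0.1527]
orientation: [-0.0, 0.86, 0.511, 0.001]
contact_force: [0.5, -0.4, -0.3]
gripper_width: 0.0074
```

>>> {"method": "step_arm", "body": {"translation": [[0, 0, 0.001], [0, 0, 0.002], [0, 0, 0.003], [0, 0, 0.004]], "delta_rot": [[0, 0, 0], [0, 0, 0], [0, 0, 0], [0, 0, 0]]}}

```text
time_s: 9.65
position: [0.5613, 0.0092, 0.1486]
orientation: [-0.0, 0.86, 0.511, 0.001]
contact_force: [-0.3, -0.1, -0.7]
gripper_width: 0.0075
```

>>> {"method": "step_arm", "body": {"translation": [[0, 0, 0.0015], [0, 0, 0.003], [0, 0, 0.0045], [0, 0, 0.006], [0, 0, 0.0075], [0, 0, 0.009], [0, 0, 0.0105], [0, 0, 0.012], [0, 0, 0.013]], "delta_rot": [[0, 0, 0], [0, 0, 0], [0, 0, 0], [0, 0, 0], [0, 0, 0], [0, 0, 0], [0, 0, 0], [0, 0, 0], [0, 0, 0]]}}

```text
time_s: 10.4
position: [0.5612, 0.0092, 0.1354]
orientation: [-0.0, 0.86, 0.511, 0.0]
contact_force: [0.2, -0.5, 0.4]
gripper_width: 0.0076
```

>>> {"method": "step_arm", "body": {"translation": [[0, 0, 0.001], [0, 0, 0.002], [0, 0, 0.003], [0, 0, 0.004], [0, 0, 0.005]], "delta_rot": [[0, 0, 0], [0, 0, 0], [0, 0, 0], [0, 0, 0], [0, 0, 0]]}}

```text
time_s: 10.82
position: [0.5612, 0.0092, 0.1303]
orientation: [-0.0, 0.86, 0.511, 0.001]
contact_force: [-0.1, -0.2, -0.8]
gripper_width: 0.0074
```

>>> {"method": "step_arm", "body": {"translation": [[0, 0, 0.0008], [0, 0, 0.0016], [0, 0, 0.0024], [0, 0, 0.003], [0, 0, 0.003]], "delta_rot": [[0, 0, 0], [0, 0, 0], [0, 0, 0], [0, 0, 0], [0, 0, 0]]}}

```text
time_s: 11.23
position: [0.5611, 0.009, 0.1272]
orientation: [-0.0, 0.86, 0.511, 0.0]
contact_force: [0.2, -0.4, -1.3]
gripper_width: 0.0075
```

Run:
```python
from h import *
stt()
```

```text
t 11.23 pos [0.5611 0.009  0.1272] yaw 1.0725 F [ 0.2  -0.4  -1.26] M [-0.07  0.06 -0.02] w 0.0075 j7 -0.86
```

The key tip is in the pocket with no measurable force. Releasing.

>>> {"method": "step_arm", "body": {"translation": [[0, 0, 0], [0, 0, 0], [0, 0, 0], [0, 0, 0], [0, 0, 0], [0, 0, -0.01], [0, 0, -0.025], [0, 0, -0.045], [0, 0, -0.06], [0, 0, -0.07], [0, 0, -0.07], [0, 0, -0.07]], "delta_rot": [[0, 0, 0], [0, 0, 0], [0, 0, 0], [0, 0, 0], [0, 0, 0], [0, 0, 0], [0, 0, 0], [0, 0, 0], [0, 0, 0], [0, 0, 0], [0, 0, 0], [0, 0, 0]], "grip": 0.5}}

```text
time_s: 12.23
position: [0.5612, 0.0089, 0.1976]
orientation: [0.0, 0.86, 0.511, 0.001]
contact_force: [-0.2, -0.4, -1.0]
gripper_width: 0.0214
```

Run:
```python
from h import *
stt(); a=snap("w7"); b=cv2.imread("pics/w1.png")
A=cv2.resize(a[110:260,190:360],None,fx=3,fy=3,interpolation=cv2.INTER_CUBIC)
cv2.imwrite("pics/w7c.png",A)
```

```text
t 12.23 pos [0.5612 0.0089 0.1976] yaw 1.0723 F [-0.16 -0.38 -0.99] M [0.   0.   0.01] w 0.0214 j7 -0.81
```

View pics/w7c.png

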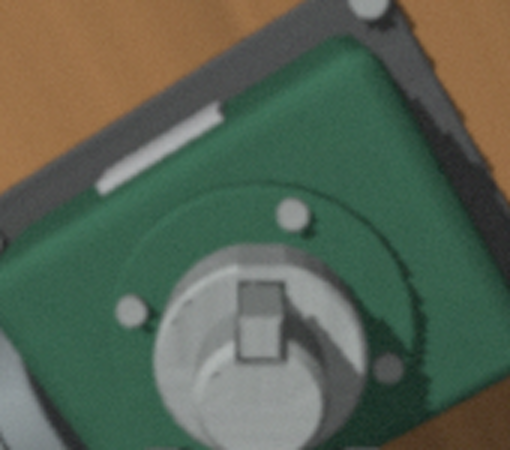

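The key now stands in the slot: its top face is at (240–283, 317–360), with the front face above it. Checking its height by triangulating against the pocket edge.

Run:
```python
from h import *
import json
a,c=load("w7"); s=json.load(open("w7.json")); M=quat(s["orientation"]).as_matrix();p0=np.array(s["position"])
U=lambda u,v:(190+u/3,110+v/3)
def t(u,v,z): return (M.T@(plane(c,*U(u,v),z)-p0)*1000).round(2)
print("pocket outer",t(237,282,.1),t(286,282,.1))
for z in(.122,.124,.127,.13,.136): print(z,"key top outer",t(240,317,z),t(283,317,z),"inner",t(241,360,z),t(283,360,z))
print("shaft L,R",t(193,400,.122),t(325,400,.122))
g=cv2.resize(cv2.cvtColor(a,cv2.COLOR_BGR2GRAY)[110:260,190:360],None,fx=3,fy=3,interpolation=cv2.INTER_CUBIC)
print(g[270:375:3,262]); print(g[340,222:304:3]); print(g[300,222:304:3])
```

```text
pocket outer [ 5.64 -6.03 97.57] [ 5.65  5.93 97.58]
0.122 key top outer [ 4.36 -4.89 75.57] [ 4.36  4.75 75.58] inner [-6.01 -4.72 75.56] [-6.01  4.83 75.57]
0.124 key top outer [ 5.07 -4.85 73.57] [ 5.07  4.7  73.58] inner [-5.21 -4.68 73.56] [-5.21  4.79 73.57]
0.127 key top outer [ 6.13 -4.79 70.57] [ 6.13  4.63 70.58] inner [-4.01 -4.62 70.57] [-4.    4.71 70.57]
0.13 key top outer [ 7.19 -4.73 67.58] [ 7.19  4.56 67.58] inner [-2.81 -4.56 67.57] [-2.8   4.64 67.58]
0.136 key top outer [ 9.31 -4.61 61.58] [ 9.31  4.42 61.59] inner [-0.4  -4.44 61.57] [-0.39  4.5  61.58]
shaft L,R [-15.94 -15.84  75.54] [-15.93  14.6   75.57]
[149 149 149 128  96  96 107 111 111 110 109 110 114 111 113 122 137 146
 146 146 147 144 147 147 145 146 147 146 142 116 106 115 134 148 149]
[133 136 140 143 124 107 122 142 150 150 150 151 151 147 146 149 147 149
 140 108  75  70  82  89  85  74  66  65]
[148 147 147 150 149 122 104 109 112 111 110 112 112 109 111 111 111 112
 112 102  82  76  93 125 148 155 154 155]
```

The key's top comes out at about 124 mm when matched to the pocket wall, so it is fully down. The slot direction is 1.072 rad and the axis about (0.5538, −0.0046). Now the sprocket: hover and measure.

```bash
python3 -c "
from h import *
go([.534,-.235,.16],-.4)"
```

```text
shift [-0.2269  0.0931  0.0367] rot [-5.0000e-04  3.0000e-04  1.4723e+00] rows>= 11.8
```

>>> {"method": "step_arm", "body": {"translation": [[-0.03, 0.012, 0], [-0.06, 0.025, 0], [-0.09, 0.037, 0], [-0.12, 0.05, 0], [-0.15, 0.062, 0.01], [-0.18, 0.075, 0.02], [-0.205, 0.085, 0.03], [-0.22, 0.09, 0.037], [-0.227, 0.093, 0.037], [-0.227, 0.093, 0.037], [-0.227, 0.093, 0.037], [-0.227, 0.093, 0.037], [-0.227, 0.093, 0.037], [-0.227, 0.093, 0.037], [-0.227, 0.093, 0.037], [-0.227, 0.093, 0.037]], "delta_rot": [[0, 0, 1.472], [0, 0, 1.472], [0, 0, 1.472], [0, 0, 1.472], [0, 0, 1.472], [0, 0, 1.472], [0, 0, 1.472], [0, 0, 1.472], [0, 0, 1.472], [0, 0, 1.472], [0, 0, 1.472], [0, 0, 1.472], [0, 0, 1.472], [0, 0, 1.472], [0, 0, 1.472], [0, 0, 1.472]], "grip": -1}}

```text
time_s: 13.62
position: [0.5336, -0.2349, 0.1593]
orientation: [-0.0, 0.98, -0.198, -0.001]
contact_force: [0.5, -0.3, -0.2]
gripper_width: 0.0854
```

Run:
```python
from h import *
import json
stt(); snap("w8"); a,c=load("w8"); s=json.load(open("w8.json")); M=quat(s["orientation"]).as_matrix();p0=np.array(s["position"])
hsv=cv2.cvtColor(a,cv2.COLOR_BGR2HSV)
m=((hsv[...,1]<60)&(hsv[...,2]>60)).astype(np.uint8); m=cv2.morphologyEx(m,2,np.ones((3,3)))
cu,cv_=proj(c,[.534,-.235,.042]); print(cu,cv_)
cs,h=cv2.findContours(m,cv2.RETR_CCOMP,cv2.CHAIN_APPROX_NONE)
for i,ct in enumerate(cs):
    A=cv2.contourArea(ct)
    if A<300: continue
    (u,v),r=cv2.minEnclosingCircle(ct); print(i,h[0][i],A,(round(u),round(v)),round(r,1))
    if h[0][i][3]<0 and abs(u-cu)<40:
        H=cv2.convexHull(ct)[:,0,:]; P=np.array([plane(c,float(x),float(y),.010)[:2] for x,y in H])
        (x,y),rr=cv2.minEnclosingCircle(P.astype(np.float32)); print("disc",x,y,rr)
    if h[0][i][3]>=0 and abs(u-cu)<40:
        P=np.array([plane(c,float(x),float(y),.042)[:2] for x,y in ct[:,0,:]]); print("bore hole bbox tool", ((np.c_[P,np.full(len(P),.042)]-p0)@M*1000).min(0),((np.c_[P,np.full(len(P),.042)]-p0)@M*1000).max(0))
x,y=int(cu)-95,max(int(cv_)-95,0)
print("crop",x,y);cv2.imwrite("pics/w8c.png",cv2.resize(a[y:y+190,x:x+190],None,fx=3,fy=3,interpolation=cv2.INTER_CUBIC))
```

```text
t 13.62 pos [ 0.5336 -0.2349  0.1593] yaw -0.3981 F [ 0.54 -0.27 -0.22] M [-0.   -0.   -0.02] w 0.0854 j7 -1.7
277.8219926554741 201.11431358075467
6 [ 7  5 -1 -1] 394.0 (2, 324) 21.6
9 [11  8 10 -1] 6098.5 (430, 218) 50.7
12 [-1 11 13 -1] 12924.5 (277, 187) 70.9
disc 0.5336376428604126 -0.23467323184013367 0.0628589615225792
17 [-1 16 -1 12] 860.5 (275, 193) 22.0
bore hole bbox tool [ -5.16916056 -16.46272168 117.22577705] [ 23.22150159  14.30858313 117.26747491]
crop 182 106
```

Disc centre (0.5336, −0.2347) with radius 62.9 mm confirms the sprocket, directly below the TCP. Descending to grasp the boss flats.

>>> {"method": "step_arm", "body": {"translation": [[0, 0, 0.025], [0, 0, 0.05], [0, 0, 0.075], [0, 0, 0.1], [0, 0, 0.12], [0, 0, 0.132], [0, 0, 0.139], [0, 0, 0.142], [0, 0, 0.142], [0, 0, 0.142]], "delta_rot": [[0, 0, 0], [0, 0, 0], [0, 0, 0], [0, 0, 0], [0, 0, 0], [0, 0, 0], [0, 0, 0], [0, 0, 0], [0, 0, 0], [0, 0, 0]]}}

```text
time_s: 14.5
position: [0.5344, -0.2352, 0.0184]
orientation: [-0.0, 0.98, -0.198, 0.0]
contact_force: [-0.5, 0.2, 0.2]
gripper_width: 0.0856
```

>>> {"method": "step_arm", "body": {"translation": [[0, 0, 0], [0, 0, 0], [0, 0, 0], [0, 0, 0], [0, 0, 0], [0, 0, 0], [0, 0, 0], [0, 0, 0]], "delta_rot": [[0, 0, 0], [0, 0, 0], [0, 0, 0], [0, 0, 0], [0, 0, 0], [0, 0, 0], [0, 0, 0], [0, 0, 0]], "grip": 1}}

```text
time_s: 15.17
position: [0.5353, -0.2355, 0.0197]
orientation: [0.0, 0.98, -0.198, 0.002]
contact_force: [-0.1, 0.0, 6.0]
gripper_width: 0.0546
```

Run:
```python
from h import *
stt()
```

```text
t 15.17 pos [ 0.5353 -0.2355  0.0197] yaw -0.3986 F [-0.14  0.01  6.01] M [ 0.04  0.19 -0.04] w 0.0546 j7 -1.75
```

>>> {"method": "step_arm", "body": {"translation": [[0, 0, -0.002], [0, 0, -0.006], [0, 0, -0.015], [0, 0, -0.03], [0, 0, -0.05], [0, 0, -0.075], [0, 0, -0.1], [0, 0, -0.125], [0, 0, -0.145], [0, 0, -0.16], [0, 0, -0.165], [0, 0, -0.165], [0, 0, -0.165], [0, 0, -0.165]], "delta_rot": [[0, 0, 0], [0, 0, 0], [0, 0, 0], [0, 0, 0], [0, 0, 0], [0, 0, 0], [0, 0, 0], [0, 0, 0], [0, 0, 0], [0, 0, 0], [0, 0, 0], [0, 0, 0], [0, 0, 0], [0, 0, 0]]}}

```text
time_s: 16.33
position: [0.5337, -0.235, 0.1832]
orientation: [-0.0, 0.98, -0.198, 0.0]
contact_force: [0.6, 0.3, -4.4]
gripper_width: 0.0545
```

Run:
```python
from h import *
import json
stt(); snap("w9"); a,c=load("w9"); s=json.load(open("w9.json")); M=quat(s["orientation"]).as_matrix();p0=np.array(s["position"])
hsv=cv2.cvtColor(a,cv2.COLOR_BGR2HSV)
m=((hsv[...,1]<60)&(hsv[...,2]>60)).astype(np.uint8); m=cv2.morphologyEx(m,2,np.ones((3,3)))
zt=p0[2]-.0197+.042; zd=p0[2]-.0197+.010
print("proj bore top",proj(c,[p0[0],p0[1],zt]),"disc radius pt",proj(c,p0+M@[.0625,0,.0097]))
cs,h=cv2.findContours(m,cv2.RETR_CCOMP,cv2.CHAIN_APPROX_NONE)
def tl(ct,z): return np.array([(M.T@(plane(c,float(x),float(y),z)-p0))[:2]*1000 for x,y in ct[:,0,:]])
for i,ct in enumerate(cs):
    A=cv2.contourArea(ct)
    if A<300: continue
    (u,v),r=cv2.minEnclosingCircle(ct); print(i,h[0][i],A,(round(u),round(v)),round(r,1))
    P=tl(ct,zt if h[0][i][3]>=0 else zd); print("  tool bbox",P.min(0).round(2),P.max(0).round(2))
cv2.imwrite("pics/w9c.png",cv2.resize(a[60:420,60:500],None,fx=1.6,fy=1.6,interpolation=cv2.INTER_CUBIC))
```

```text
t 16.33 pos [ 0.5337 -0.235   0.1832] yaw -0.3985 F [ 0.61  0.27 -4.4 ] M [-0.01 -0.02  0.02] w 0.0545 j7 -1.7
proj bore top [278.92710741 302.9539136 ] disc radius pt [278.90221487 137.96842247]
11 [12 10 -1 -1] 958.0 (10, 299) 29.9
  tool bbox [ -40.11 -152.08] [  -4.06 -129.66]
15 [43 14 16 -1] 40377.0 (309, 240) 160.9
  tool bbox [-63.79 -63.16] [60.32 88.47]
35 [36 34 -1 15] 1269.0 (276, 275) 25.8
  tool bbox [  6.07 -11.13] [22.03  9.12]
```

Run:
```python
from h import *
import json
for tag,hz in(("w8",None),("w9",.0197)):
    a,c=load(tag); s=json.load(open(tag+".json")); M=quat(s["orientation"]).as_matrix();p0=np.array(s["position"])
    zt=.042 if hz is None else p0[2]-hz+.042; zd=zt-.032
    hsv=cv2.cvtColor(a,cv2.COLOR_BGR2HSV).astype(int); sat=hsv[...,1]
    # horizontal profiles across the keyway: edge columns where saturation crosses the mid value, subpixel
    v=proj(c,p0+M@[.021,0,p0[2]-zt])[1]; rows=range(int(v)-4,int(v)+14,2)
    for r in rows:
        p=cv2.GaussianBlur(sat[r].astype(np.float32)[None],(3,1),0)[0]; x0=int(proj(c,p0+M@[.02,0,p0[2]-zt])[0])
        if p[x0]<80: print(r,"no hole",p[x0]);continue
        L=x0
        while p[L]>70: L-=1
        Rr=x0
        while p[Rr]>70: Rr+=1
        l=L+(70-p[L])/(p[L+1]-p[L]); rr=Rr-(70-p[Rr])/(p[Rr-1]-p[Rr])
        A=(M.T@(plane(c,l,r,zt)-p0))*1000;B=(M.T@(plane(c,rr,r,zt)-p0))*1000
        print(tag,r,"x",A[0].round(2),"y",A[1].round(2),B[1].round(2),"mid",((A+B)/2)[1].round(2),"w",(B-A)[1].round(2))
    m=((sat<60)&(hsv[...,2]>60)).astype(np.uint8)
    ct=max(cv2.findContours(m,0,1)[0],key=cv2.contourArea)[:,0,:]
    P=np.array([(M.T@(plane(c,float(x),float(y),zd)-p0))[:2]*1000 for x,y in ct])
    P=P[(P[:,0]>5)&(P[:,1]<35)]; P=P[np.hypot(P[:,0]+1,P[:,1])>59]  # visible teeth, front
    e=cv2.minEnclosingCircle(P.astype(np.float32))
    from scipy.optimize import least_squares
    r=np.hypot(*P.T); H=cv2.convexHull(P.astype(np.float32))[:,0,:]; H=H[(H[:,0]>8)]
    f=least_squares(lambda q:np.hypot(H[:,0]-q[0],H[:,1]-q[1])-62.5,[0,0],loss="soft_l1"); print(tag,"disc centre tool",f.x.round(2),np.abs(f.fun).mean().round(2),len(H))
```

```text
171 no hole 4.5
173 no hole 21.5
w8 175 x 21.64 y -5.21 4.93 mid -0.14 w 10.14
w8 177 x 20.06 y -5.31 5.14 mid -0.09 w 10.46
w8 179 x 18.48 y -5.42 5.13 mid -0.14 w 10.55
w8 181 x 16.89 y -5.45 5.22 mid -0.11 w 10.67
w8 183 x 15.29 y -5.77 5.49 mid -0.14 w 11.25
w8 185 x 13.69 y -7.88 7.38 mid -0.25 w 15.25
w8 187 x 12.08 y -10.49 9.97 mid -0.26 w 20.46
w8 disc centre tool [-0.28 -0.51] 0.8 12
252 no hole 3.5
254 no hole 9.75
w9 256 x 21.16 y -6.36 4.86 mid -0.75 w 11.23
w9 258 x 20.3 y -6.47 4.99 mid -0.74 w 11.46
w9 260 x 19.44 y -6.6 5.05 mid -0.77 w 11.65
w9 262 x 18.58 y -6.69 5.13 mid -0.78 w 11.83
w9 264 x 17.71 y -6.78 5.12 mid -0.83 w 11.9
w9 266 x 16.84 y -6.79 5.19 mid -0.8 w 11.99
w9 268 x 15.96 y -6.88 5.28 mid -0.8 w 12.16
w9 disc centre tool [-1.81 -0.91] 0.2 17
```

In the hand the sprocket sits at tool (−1.8, −0.4…−0.9) mm, and its keyway is aligned with the tool within 0.01 rad. Moving above the shaft.

```bash
python3 -c "
from h import *
go([.555,-.0032,.165],1.0725)"
```

```text
shift [-0.0704 -0.2219  0.0182] rot [-2.0000e-04 -3.0000e-04 -1.4711e+00] rows>= 11.8
```

>>> {"method": "step_arm", "body": {"translation": [[-0.005, -0.015, 0], [-0.012, -0.035, 0], [-0.019, -0.06, 0], [-0.027, -0.085, 0], [-0.035, -0.11, 0], [-0.043, -0.135, 0], [-0.05, -0.16, 0], [-0.057, -0.18, 0], [-0.063, -0.2, 0], [-0.068, -0.214, 0], [-0.0704, -0.222, 0.005], [-0.0704, -0.222, 0.01], [-0.0704, -0.222, 0.015], [-0.0704, -0.222, 0.018], [-0.0704, -0.222, 0.018], [-0.0704, -0.222, 0.018], [-0.0704, -0.222, 0.018]], "delta_rot": [[0, 0, -0.12], [0, 0, -0.24], [0, 0, -0.36], [0, 0, -0.48], [0, 0, -0.6], [0, 0, -0.72], [0, 0, -0.84], [0, 0, -0.96], [0, 0, -1.08], [0, 0, -1.2], [0, 0, -1.3], [0, 0, -1.4], [0, 0, -1.471], [0, 0, -1.471], [0, 0, -1.471], [0, 0, -1.471], [0, 0, -1.471]]}}

```text
time_s: 17.8
position: [0.5551, -0.0033, 0.1652]
orientation: [-0.0, 0.86, 0.51, 0.0]
contact_force: [0.1, 0.6, -3.4]
gripper_width: 0.0545
```

```bash
python3 -c "
from h import *
stt(); go([.555,-.0032,.150],1.0725)"
```

```text
t 17.8 pos [ 0.5551 -0.0033  0.1652] yaw 1.0709 F [ 0.14  0.63 -3.39] M [ 0.    0.03 -0.01] w 0.0545 j7 -0.8
shift [ 0.     -0.0002  0.0152] rot [-0.     -0.0003 -0.0016] rows>= 0.4
```

>>> {"method": "step_arm", "body": {"translation": [[0, 0, 0.004], [0, 0, 0.008], [0, 0, 0.012], [0, 0, 0.015], [0, 0, 0.016], [0, 0, 0.016]], "delta_rot": [[0, 0, 0], [0, 0, 0], [0, 0, 0], [0, 0, 0], [0, 0, 0], [0, 0, 0]]}}

```text
time_s: 18.3
position: [0.5549, -0.0033, 0.1487]
orientation: [-0.0, 0.86, 0.51, -0.0]
contact_force: [-0.4, 0.3, -3.6]
gripper_width: 0.0546
```

Run:
```python
from h import *
stt(); a=snap("w10"); c=load("w10")[1]; s=monitor.sense()
print(proj(c,[.5538,-.0046,.124]),proj(c,[.5538,-.0046,.171]))
cv2.imwrite("pics/w10c.png",cv2.resize(a[215:335,205:345],None,fx=5,fy=5,interpolation=cv2.INTER_CUBIC))
```

```text
t 18.3 pos [ 0.5549 -0.0033  0.1487] yaw 1.0709 F [-0.42  0.25 -3.64] M [ 0.01 -0.04  0.03] w 0.0546 j7 -0.82
[276.85783258 257.65653899] [276.78773816 308.99506251]
```

View pics/w10c.png

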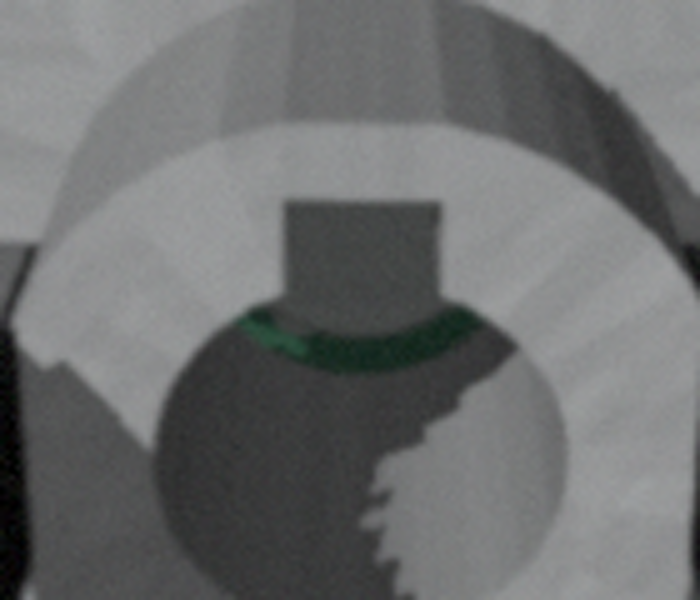

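The crop shows the boss top with keyway edges at x=285 and 441 (y=200) and bore sides at x=155 and 568. The shaft itself is hidden by the disc. The bore centre agrees with the axis to about 0.3 mm sideways; now checking the radial direction.

Run:
```python
from h import *
import json
a,c=load("w10"); s=json.load(open("w10.json")); M=quat(s["orientation"]).as_matrix();p0=np.array(s["position"])
t=lambda u,v,z:(M.T@(plane(c,205+u/5,215+v/5,z)-p0)*1000).round(2)
z=p0[2]+.0223
print("keyway",t(285,200,z),t(441,200,z),t(285,295,z),t(440,295,z)); print("bore",t(155,455,z),t(568,455,z))
print("axis in tool",(M.T@(np.array([.5538,-.0046,.124])-p0)*1000).round(2))
```

```text
keyway [ 22.83  -6.06 -22.3 ] [ 22.85   6.   -22.31] [ 14.55  -6.17 -22.3 ] [ 14.57   6.06 -22.31]
bore [ -0.26 -17.01 -22.29] [ -0.21  16.78 -22.31]
axis in tool [-1.63 -0.28 24.69]
```

>>> {"method": "step_arm", "body": {"translation": [[-0.0002, -0.0002, 0.001], [-0.0002, -0.0002, 0.002], [-0.0002, -0.0002, 0.003], [-0.0002, -0.0002, 0.004], [-0.0002, -0.0002, 0.005], [-0.0002, -0.0002, 0.0055]], "delta_rot": [[0, 0, 0], [0, 0, 0], [0, 0, 0], [0, 0, 0], [0, 0, 0], [0, 0, 0]]}}

```text
time_s: 18.85
position: [0.5547, -0.0034, 0.1433]
orientation: [-0.0, 0.86, 0.51, -0.0]
contact_force: [-0.8, 0.8, -3.3]
gripper_width: 0.0548
```

>>> {"method": "step_arm", "body": {"translation": [[0, 0, 0.0005], [0, 0, 0.001], [0, 0, 0.0015]], "delta_rot": [[0, 0, 0], [0, 0, 0], [0, 0, 0]]}}

```text
time_s: 19.1
position: [0.5547, -0.0034, 0.1418]
orientation: [-0.0, 0.86, 0.51, -0.0]
contact_force: [0.3, 0.3, -4.6]
gripper_width: 0.055
```

>>> {"method": "step_arm", "body": {"translation": [[0, 0, 0.0005], [0, 0, 0.001], [0, 0, 0.0015]], "delta_rot": [[0, 0, 0], [0, 0, 0], [0, 0, 0]]}}

```text
time_s: 19.35
position: [0.5547, -0.0034, 0.1402]
orientation: [-0.0, 0.86, 0.51, -0.0]
contact_force: [-0.6, -0.3, -3.6]
gripper_width: 0.055
```

>>> {"method": "step_arm", "body": {"translation": [[0, 0, 0.0007], [0, 0, 0.0014], [0, 0, 0.0021], [0, 0, 0.0028]], "delta_rot": [[0, 0, 0], [0, 0, 0], [0, 0, 0], [0, 0, 0]]}}

```text
time_s: 19.68
position: [0.5547, -0.0035, 0.1373]
orientation: [-0.0, 0.86, 0.51, -0.0]
contact_force: [0.0, -0.9, -4.2]
gripper_width: 0.0547
```

>>> {"method": "step_arm", "body": {"translation": [[0, 0, 0.001], [0, 0, 0.002], [0, 0, 0.003], [0, 0, 0.004]], "delta_rot": [[0, 0, 0], [0, 0, 0], [0, 0, 0], [0, 0, 0]]}}

```text
time_s: 20.02
position: [0.5547, -0.0035, 0.1333]
orientation: [-0.0, 0.86, 0.51, -0.0]
contact_force: [0.3, -0.6, -2.9]
gripper_width: 0.0545
```

>>> {"method": "step_arm", "body": {"translation": [[0, 0, 0.001], [0, 0, 0.002], [0, 0, 0.003], [0, 0, 0.004]], "delta_rot": [[0, 0, 0], [0, 0, 0], [0, 0, 0], [0, 0, 0]]}}

```text
time_s: 20.35
position: [0.5546, -0.0035, 0.1291]
orientation: [-0.0, 0.86, 0.51, -0.0]
contact_force: [0.1, -0.5, -3.0]
gripper_width: 0.0545
```

>>> {"method": "step_arm", "body": {"translation": [[0, 0, 0.001], [0, 0, 0.002], [0, 0, 0.003], [0, 0, 0.004]], "delta_rot": [[0, 0, 0], [0, 0, 0], [0, 0, 0], [0, 0, 0]]}}

```text
time_s: 20.68
position: [0.5546, -0.0035, 0.125]
orientation: [-0.0, 0.86, 0.51, -0.0]
contact_force: [-0.3, -0.5, -3.5]
gripper_width: 0.0549
```

>>> {"method": "step_arm", "body": {"translation": [[0, 0, 0.001], [0, 0, 0.002], [0, 0, 0.003], [0, 0, 0.004]], "delta_rot": [[0, 0, 0], [0, 0, 0], [0, 0, 0], [0, 0, 0]]}}

```text
time_s: 21.02
position: [0.5546, -0.0035, 0.1209]
orientation: [-0.0, 0.86, 0.51, -0.0]
contact_force: [-0.3, 0.2, -3.1]
gripper_width: 0.0548
```

>>> {"method": "step_arm", "body": {"translation": [[0, 0, 0.0004], [0, 0, 0.0008], [0, 0, 0.0012]], "delta_rot": [[0, 0, 0], [0, 0, 0], [0, 0, 0]]}}

```text
time_s: 21.27
position: [0.5546, -0.0035, 0.1198]
orientation: [-0.0, 0.86, 0.51, -0.0]
contact_force: [-2.1, -0.3, 0.5]
gripper_width: 0.0546
```

>>> {"method": "step_arm", "body": {"translation": [[0, 0, 0.0003], [0, 0, 0.0006], [0, 0, 0.0006]], "delta_rot": [[0, 0, 0], [0, 0, 0], [0, 0, 0]]}}

```text
time_s: 21.52
position: [0.5546, -0.0035, 0.1197]
orientation: [-0.0, 0.86, 0.51, -0.0]
contact_force: [-3.1, -1.0, 3.0]
gripper_width: 0.0551
```

It touched down at TCP 0.1197, exactly the predicted seat height, with the force rising only slightly. Releasing and retreating straight up.

>>> {"method": "step_arm", "body": {"translation": [[0, 0, 0], [0, 0, 0], [0, 0, 0], [0, 0, 0], [0, 0, 0], [0, 0, 0], [0, 0, -0.01], [0, 0, -0.03], [0, 0, -0.055], [0, 0, -0.08], [0, 0, -0.1], [0, 0, -0.11], [0, 0, -0.11], [0, 0, -0.11]], "delta_rot": [[0, 0, 0], [0, 0, 0], [0, 0, 0], [0, 0, 0], [0, 0, 0], [0, 0, 0], [0, 0, 0], [0, 0, 0], [0, 0, 0], [0, 0, 0], [0, 0, 0], [0, 0, 0], [0, 0, 0], [0, 0, 0]], "grip": -1}}

```text
time_s: 22.68
position: [0.5545, -0.0036, 0.2297]
orientation: [0.0, 0.86, 0.51, -0.0]
contact_force: [0.4, 0.1, -0.8]
gripper_width: 0.0858
```

Run:
```python
from h import *
import json
from scipy.optimize import least_squares
stt(); snap("w11"); a,c=load("w11"); s=json.load(open("w11.json")); M=quat(s["orientation"]).as_matrix();p0=np.array(s["position"])
hsv=cv2.cvtColor(a,cv2.COLOR_BGR2HSV)
m=((hsv[...,1]<60)&(hsv[...,2]>45)).astype(np.uint8)
u0,v0=proj(c,[.5538,-.0046,.12]); print("axis px",u0,v0)
lab=cv2.connectedComponents(m)[1]; 
cs=cv2.findContours(m,0,1)[0]; ct=max(cs,key=lambda k:cv2.contourArea(k)*(cv2.pointPolygonTest(k,(u0,v0),False)>=0)+1e-3*cv2.contourArea(k))[:,0,:].astype(float)
for z in(.108,.110,.112,.116,.12):
    P=np.array([plane(c,x,y,z)[:2] for x,y in ct])*1000; P=P[np.hypot(P[:,0]-553.8,P[:,1]+4.6)<72]
    H=cv2.convexHull(P.astype(np.float32))[:,0,:]
    f=least_squares(lambda q:np.hypot(H[:,0]-q[0],H[:,1]-q[1])-q[2],[553.8,-4.6,62],loss="soft_l1"); print(z,f.x.round(2),np.abs(f.fun).mean().round(2),len(H))
t=cv2.imread("pics/top0.png"); cv2.imwrite("pics/top1.png",eyes.grab_frame("top")); b=cv2.imread("pics/top1.png")
d=cv2.absdiff(t,b).max(2)[120:180]; 
for n,(x,y,w,h) in dict(pot=(163,137,36,36),tray=(235,132,55,40),bottle=(322,138,30,34)).items(): print(n,cv2.absdiff(t[y:y+h,x:x+w],b[y:y+h,x:x+w]).mean().round(2))
```

```text
t 22.68 pos [ 0.5545 -0.0036  0.2297] yaw 1.0708 F [ 0.37  0.06 -0.76] M [-0.    0.01 -0.01] w 0.0858 j7 -0.76
axis px 277.02486747963127 207.68224986918662
0.108 [5.5381e+02 5.2000e-01 6.7450e+01] 1.47 28
0.11 [553.39   0.95  67.04] 1.7 28
0.112 [554.02   1.49  66.43] 1.6 27
0.116 [554.     2.66  65.6 ] 1.71 25
0.12 [554.23   3.73  64.82] 1.86 24
pot 6.03
tray 11.6
bottle 6.44
```

Run:
```python
from h import *
from scipy.optimize import least_squares
a,c=load("w11"); hsv=cv2.cvtColor(a,cv2.COLOR_BGR2HSV)
m=((hsv[...,1]<40)&(hsv[...,2]>110)).astype(np.uint8)
u0,v0=proj(c,[.5538,-.0046,.11]); cs=cv2.findContours(m,0,1)[0]
ct=max(cs,key=cv2.contourArea)[:,0,:].astype(float)
for z in(.106,.110,.114):
    P=np.array([plane(c,x,y,z)[:2] for x,y in ct])*1000; r=np.hypot(P[:,0]-553.8,P[:,1]+4.6); P=P[(r>59)&(r<66)]
    H=cv2.convexHull(P.astype(np.float32))[:,0,:]
    f=least_squares(lambda q:np.hypot(H[:,0]-q[0],H[:,1]-q[1])-q[2],[553.8,-4.6,62],loss="soft_l1",f_scale=.5); print(z,f.x.round(2),np.median(np.abs(f.fun)).round(2),len(H))
print(env.hand_in()); stt()
```

```text
0.106 [553.07  -4.74  63.32] 0.26 28
0.11 [553.67  -3.64  62.37] 0.27 27
0.114 [554.1   -2.58  61.56] 0.36 28
the job is handed in; nothing more can be done
None
the job is handed in; nothing more can be done
```

The key is in the slot and the sprocket is seated over it on the shaft's shoulder, released, and the job is handed in. It took about 23 s of the 72 s; `hand_in` gives no verdict.

- **Key:** I gripped it in the rack and lowered it into the slot, which I measured at about 1.07 rad in the world frame. I released it about 4 mm into the pocket with no measurable contact force. A picture afterwards put its top at about 124 mm, level with the shaft's top, so it is fully down.
- **Sprocket:** I took the larger white one by its boss flats and lowered it with no contact until the seat. It touched down exactly 100 mm above its bench height, about 6 N above its hanging weight. After release, the disc fits at 110 mm with radius 62.4 mm, about 1 mm from the axis. That agrees with being seated.
- **Weaker checks:**
  - The first disc fit after release was off, probably because the mask also took in grey parts of the drive; a tighter mask gave the figures above.
  - Two estimates of the sprocket's position in the hand differed by about 0.7 mm, so I used a value between them.
  - The before-and-after top-view comparison of the pot, tray and bottle did not settle anything: I did not compare it with unchanged background, and the arm had moved between the pictures. The arm never went near them.

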